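# Push the glasses into line and snap the guard rail in front of them

### The job

Get the glass bay of the draining board ready for moving the beer stall: take the wooden guard rail by its brass bow handle and, with its straight long side, push the four upturned glasses back together into one straight row in the bay, until the rail is over its two spring clips; then press it straight down until it snaps fully home at both ends, with the row standing close behind it, and let go. Touch the glasses only with the rail and tip none of them over; leave the coaster box, the mug and the bottle where they are.

Things in the scene. Friction and masses are not known exactly. Their poses are not given: they have to be found in the camera images.
- rail_grip (a point): guard rail's brass bow handle: point at the centre of its grip bar, which is 122 long (along y) and 14 x 14 in section, on two posts 108 apart; 96 above the rail's underside, over its middle. y along the rail, x across it, z up. The rail (0.3 kg) is loose and stands upright on the counter left or right of the draining board; its two long sides and its two ends are alike.
- rail_bar (a point): same rail, centre of its straight oak bar: 228 long (y), 24 thick (x), 42 high; this point is 21 above its underside, 75 below the grip point. A brass tongue at each end, low down (8 high, 20 thick), makes it 250 long over all; the tongues' lowest 6 mm taper in to 241 long and 15 thick.
- seat (a point): middle of the rail's seat, on the draining board's top face, midway between its two spring clips; fixed, another place and turn each time. x points across the seat to the glass bay behind it, y along the seat to the left clip, z up. With the rail home its underside lies on the board, the grip point is at x 0, y 0, z +96, its y along the seat's y (either way round), its bay side at x +12.
- board: draining board, fixed; origin 10 below the seat point, at counter height; axes as the seat's. Aluminium plate 10 thick from x -145 (ribbed apron) to +95, y -155 to +155, 5 high lips on the two sides. Bay with dark-slotted grille behind the seat; brass gallery bar 34 above the board at x +90. Cheeks and clips at the seat's ends stand at most 15 above the board: a rail held 17 or more above it passes over.
- clip_l (a point): left end of the seat, on the board's top face, seat y +125.5 (x 0). Two steel cheeks at seat y 116 to 126, 23 apart with flared tops (about 35 apart, 14 high), take the rail's tongue between them. Above this point a sprung jaw's round nose, 14 high, reaches 2.5 over the tongue's end. Pressed straight down, within 3 of its place, the tongues spread both jaws (about 10 N in all) and snap under them.
- clip_r (a point): right end of the seat, the same at seat y -125.5
- glass1_mid (a point): upturned tasting glass 1 of 4 (1 at the right), loose on the apron; its centre, half-way up. 62 high, 52 in diameter over its lowest 26 (green band), 47 at the top, 0.15 kg. The four stand side by side in a ragged row, 52 to 58 apart along the seat's y (outer ones within 84 of its middle), each at its own seat x of -80 to -20. Touching the seated rail it is at x +38.
- glass2_mid (a point): upturned tasting glass 2 of 4 (1 at the right), loose on the apron; its centre, half-way up. 62 high, 52 in diameter over its lowest 26 (green band), 47 at the top, 0.15 kg. The four stand side by side in a ragged row, 52 to 58 apart along the seat's y (outer ones within 84 of its middle), each at its own seat x of -80 to -20. Touching the seated rail it is at x +38.
- glass3_mid (a point): upturned tasting glass 3 of 4 (1 at the right), loose on the apron; its centre, half-way up. 62 high, 52 in diameter over its lowest 26 (green band), 47 at the top, 0.15 kg. The four stand side by side in a ragged row, 52 to 58 apart along the seat's y (outer ones within 84 of its middle), each at its own seat x of -80 to -20. Touching the seated rail it is at x +38.
- glass4_mid (a point): upturned tasting glass 4 of 4 (1 at the right), loose on the apron; its centre, half-way up. 62 high, 52 in diameter over its lowest 26 (green band), 47 at the top, 0.15 kg. The four stand side by side in a ragged row, 52 to 58 apart along the seat's y (outer ones within 84 of its middle), each at its own seat x of -80 to -20. Touching the seated rail it is at x +38.
- coasters: bystander: square wooden box 115 x 115 x 45 with a stack of round beer coasters, 57 high; origin at the centre of its underside
- mug: bystander: grey stoneware mug, 82 in diameter, 100 high, on the counter left of the board, farther out than the rail or the box; origin at the centre of its underside
- bottle: bystander: closed brown bottle, 64 in diameter, 210 high, on the counter right of the board, farther out than the rail or the box; origin at the centre of its underside

How it is judged:
On the way:
1. the rail, still above its clips, has pushed all four glasses into a straight row behind the seat (x of glass1_mid in the frame of seat between 0.034 and 0.047 m and x of glass2_mid in the frame of seat between 0.034 and 0.047 m and x of glass3_mid in the frame of seat between 0.034 and 0.047 m and x of glass4_mid in the frame of seat between 0.034 and 0.047 m and z of rail_grip in the frame of seat above 0.104 m), for 0.05 s.
At the end, for the whole second after the job is handed in: Rail released, snapped home in both clips: handle within 4 mm across, 5 mm along, 92 to 99 mm above the board, within 0.05 rad upright, 0.04 rad in line. Four glasses upright on the board in a straight row behind it, centres 35 to 46 mm behind the seat's middle line, at most 116 mm along it (x of glass1_mid in the frame of seat between 0.035 and 0.046 m and y of glass1_mid in the frame of seat between -0.116 and 0.116 m and z of glass1_mid in the frame of seat between 0.026 and 0.036 m and angle between each of glass1_mid, glass2_mid, glass3_mid, glass4_mid's own z axis and vertical below 0.1 rad and x of glass2_mid in the frame of seat between 0.035 and 0.046 m and y of glass2_mid in the frame of seat between -0.116 and 0.116 m and z of glass2_mid in the frame of seat between 0.026 and 0.036 m and x of glass3_mid in the frame of seat between 0.035 and 0.046 m and y of glass3_mid in the frame of seat between -0.116 and 0.116 m and z of glass3_mid in the frame of seat between 0.026 and 0.036 m and x of glass4_mid in the frame of seat between 0.035 and 0.046 m and y of glass4_mid in the frame of seat between -0.116 and 0.116 m and z of glass4_mid in the frame of seat between 0.026 and 0.036 m and x of rail_grip in the frame of seat between -0.004 and 0.004 m and y of rail_grip in the frame of seat between -0.005 and 0.005 m and z of rail_grip in the frame of seat between 0.092 and 0.099 m and angle between rail_grip's own z axis and vertical below 0.05 rad and angle between the y axis of rail_grip and the y axis of seat, either way round below 0.04 rad); the robot touches nothing.
It fails at once if a glass is touched by the robot itself (contact force between any of the fingers, the arm and glass1 above 0.5 N or contact force between any of the fingers, the arm and glass2 above 0.5 N or contact force between any of the fingers, the arm and glass3 above 0.5 N or contact force between any of the fingers, the arm and glass4 above 0.5 N).
It fails at once if a glass is tipped (angle between any of glass1_mid, glass2_mid, glass3_mid, glass4_mid's own z axis and vertical above 0.4 rad).
It fails at once if a bystander is moved or tipped (distance of any of coasters, mug, bottle from where it was at the start of the episode above 0.03 m or angle between any of coasters, mug, bottle's own z axis and vertical above 0.3 rad).
It also fails if it takes over 48 s, if anything falls off the work surface, if the arm or the gripper's body presses on something with over 40 N, if the wrist force passes 120 N, or if a joint passes its speed limit or range.

### The arm

A 6-joint arm with a two-finger parallel gripper is mounted at the origin on the work surface. World frame = base frame: x ahead of the robot, y to its left, z up, the work surface at z = 0. Lengths are in m, angles in rad, forces in N, time in s.
With the tool pointing down it reaches from about 0.25 to 0.8 m from the base axis. Payload 3.9 kg.
Tool frame: the origin (TCP) lies at the very end of the fingers, on their centre line; the grasp point (between the pads) lies 19 mm behind it (env.grip_depth is the distance from the TCP to the grasp point, in m); z points along the fingers, y is the direction in which the jaws open and shut (so a half turn about z gives the same grasp; the last joint's range is limited). The gripper opens to 85 mm and grips with 20 to 120 N. Pads are 22 mm wide; open, the fingers measure 114 mm over their backs; the gripper's body (76 mm by 85 mm) begins 54 mm behind the grasp point. The pads swing forward as they close: fully open they stand 13 mm farther back than shut.
Start: joints at [-1.209, 0.26, -0.138, 1.173, 0, 1.571], TCP at [0.186, -0.491, 0.231] pointing down, gripper open.
Joint ranges: [-2.78, 2.78], [-0.83, 1.72], [-1.28, 1.37], [-1.9, 2.12], [-1.57, 1.48], [-3.14, 3.14]. Speed limits (rad/s): [2.57, 2.57, 3.14, 3.14, 3.14, 3.14].

### API

Orientations are given as a rotation vector (axis times angle).
In Python, from workcell import env gives the robot as it stands. The module is installed in compiled form; this text tells all that it offers.
- The arm moves only by the shell command python3 -m pendant 'ROWS'. ROWS is JSON, a list of rows, each a list of 7 numbers: the shift along the tool's x, y, z in m, then the turn, a rotation vector about the tool's x, y, z in degrees, then the gripper's target within -1 to 1 (shut at 1, half-way at 0, fully open at -1). A call has exactly 8 rows; each row is the pose to reach, as a shift and turn from the pose measured when the call began, along the tool's axes at that moment; what a row does not reach only later rows make up. A row lasts 1/8 s, in which the tool goes at most 62.5 mm and 10.7 degrees, less where a joint would pass 70% of its speed; a pose out of reach is approached as far as the arm can. A call with a gripper value outside its range is refused whole. The fingers move at their own pace and stop on an object; the grip force is fixed at half the most. Time passes only in rows, so rows that repeat a pose let the fingers close, or fill a call up. It gives the time, the measured TCP pose, the force and the opening at its end, in the units of the state.
- env.get_state(): the state, without advancing time (a new reading comes with each control period).
- env.get_image(name): name is "side" or "top"; returns the picture (480x640x3 uint8, red, green, blue); there is no depth.
- env.calibration(name): a dict with "mtx" (3x3 intrinsics, pixels), "world_from_camera" (4x4, takes a point from camera to world coordinates). Camera axes: x right, y up, looking along -z (the intrinsics and any distortion apply to the point x, -y, -z); pixel columns grow to the right and rows downward; lengths in m; the calibration is good to about 2 mm. A picture is of the moment at which its call begins. calibration takes no time and is no camera call.
- env.sign_off(): hands the job in, once; it reports no verdict.
Trained networks look in the newest picture that a camera, given by its name, has taken for a name from the list of things; names that differ only in an ending like _2 or _b are one class to them, and where a whole thing is asked for, a point or a joint stands for the part that bears it (a point fixed in the world has none). Each returns a list of dicts, best first, with "p" (0 to 1); they miss things now and then, are a little off and sometimes report something else, mostly with a low value. They report only what shows in the picture. A call takes as long as a camera call.
- env.spot_in(name, camera): "rect" ([left, top, right, bottom] in pixels, round what is visible of it).
- env.spot_point(name, camera): "centre" ([column, row] in pixels: a listed point, or the origin of a listed thing).
The state is a dict: "t": time; "q": joint angles; "qd": joint speeds; "tau": joint torques, N m; "ee_pos": TCP position; "tcp_rot": TCP orientation; "ft_force": force on the tool from outside, world axes, zero at the start; "ft_torque": the same for the moment, N m; "width": opening from 0.0 (shut) to 1.0 (fully open).
Only numpy, scipy, OpenCV 4.12 (cv2) and the standard library are available. Lean on these libraries where they do the work, as an engineer would, in place of code of your own. Each camera call takes 0.05 s, during which the arm holds its last target. There are 200 camera calls.

## Working session

There is one attempt and no reset: what is moved stays moved. The work goes in short steps, Python scripts to look and compute and a shell command to move; the robot and the scene stay as the last step left them, time stands still between calls to the robot, and variables do not carry over. Pictures are saved under pics/ and viewed, about 8 in all and at most 12, crops included, and the job is handed in when it is done.

```bash
mkdir -p pics
cat > h.py <<'E'
import numpy as np, cv2
from workcell import env
from scipy.spatial.transform import Rotation as R
def cal(n):
    c=env.calibration(n); return np.array(c["mtx"]),np.array(c["world_from_camera"])
def pix2w(n,uv,z):
    K,T=cal(n); d=np.linalg.inv(K)@[uv[0],uv[1],1]; d=T[:3,:3]@(d*[1,-1,-1]); o=T[:3,3]
    return o+d*(z-o[2])/d[2]
def w2pix(n,p):
    K,T=cal(n); c=T[:3,:3].T@(np.array(p)-T[:3,3]); c=K@(c*[1,-1,-1]); return c[:2]/c[2]
def snap(n,f):
    im=env.get_image(n); cv2.imwrite(f"pics/{f}.png",im[:,:,::-1]); return im
E
python3 - <<'E'
from h import *
np.set_printoptions(precision=4,suppress=True)
for n in("top","side"):
    snap(n,n+"0"); print(env.calibration(n))
Z=dict(rail_grip=.096,rail_bar=.021,seat=.01,clip_l=.01,clip_r=.01,glass1_mid=.041,coasters=0,mug=0,bottle=0)
for k,z in Z.items():
    for n in("top","side"):
        for d in env.spot_point(k,n)[:5]: print(k,n,round(d["p"],2),np.round(d["centre"],1),pix2w(n,d["centre"],z))
print(env.get_state())
E
```

```text
{'mtx': array([[555.8   ,   0.    , 314.2988],
       [  0.    , 555.8   , 242.1403],
       [  0.    ,   0.    ,   1.    ]]), 'world_from_camera': array([[ 0.008 ,  0.9891, -0.147 ,  0.3981],
       [-1.    ,  0.0075, -0.004 ,  0.0138],
       [-0.0029,  0.147 ,  0.9891,  1.3915],
       [ 0.    ,  0.    ,  0.    ,  1.    ]])}
{'mtx': array([[486.9447,   0.    , 312.5433],
       [  0.    , 486.9447, 237.9971],
       [  0.    ,   0.    ,   1.    ]]), 'world_from_camera': array([[-0.8938,  0.2361, -0.3813,  0.1753],
       [-0.4485, -0.4598,  0.7665,  0.8172],
       [ 0.0056,  0.8561,  0.5168,  0.6093],
       [ 0.    ,  0.    ,  0.    ,  1.    ]])}
rail_grip top 0.91 [458.  288.7] [ 0.4836 -0.316   0.096 ]
rail_grip top 0.25 [323.1 270.8] [ 0.523  -0.0021  0.096 ]
rail_grip side 0.96 [400.4 176.6] [ 0.4897 -0.3223  0.096 ]
rail_bar top 0.8 [452.8 292.2] [ 0.4799 -0.3221  0.021 ]
rail_bar side 0.66 [397.  201.7] [ 0.4928 -0.3262  0.021 ]
seat top 0.96 [311.4 248.7] [0.5867 0.0266 0.01  ]
seat side 0.79 [301.1 262.5] [0.5932 0.033  0.01  ]
seat side 0.6 [198.9 321.8] [0.67   0.2924 
[... 743 characters left out ...]
 side 0.7 [284.4 387.7] [0.4567 0.3493 0.    ]
mug top 0.84 [212.9 214.6] [0.6739 0.2787 0.    ]
mug side 0.72 [200.8 324. ] [0.6712 0.287  0.    ]
bottle top 0.95 [448.7 213.3] [ 0.6817 -0.3225  0.    ]
bottle side 0.74 [331.7 193.5] [ 0.6865 -0.3311  0.    ]
{'t': 1.0, 'q': array([-1.209 ,  0.26  , -0.1381,  1.1727, -0.    ,  1.5708]), 'qd': array([-0.0002,  0.0013,  0.0008, -0.    ,  0.0006, -0.0007]), 'tau': array([ -0.0004, -40.562 ,  25.4241,   0.0009,   0.0002,   0.    ]), 'ee_pos': array([ 0.1858, -0.491 ,  0.2313]), 'tcp_rot': array([ 3.0903,  0.5653, -0.    ]), 'ft_force': array([-0.2038,  0.9816, -0.8035]), 'ft_torque': array([0.0039, 0.0347, 0.0257]), 'width': 1.0031093565163427}
```

Run:
```python
import cv2
a=cv2.imread("pics/top0.png")[190:390,180:500]; cv2.imwrite("pics/top0c.png",cv2.resize(a,(800,500),interpolation=cv2.INTER_CUBIC))
a=cv2.imread("pics/side0.png")[130:420,200:480]; cv2.imwrite("pics/side0c.png",cv2.resize(a,None,fx=2,fy=2,interpolation=cv2.INTER_CUBIC))
```

```text
(no output)
```

View pics/top0c.png

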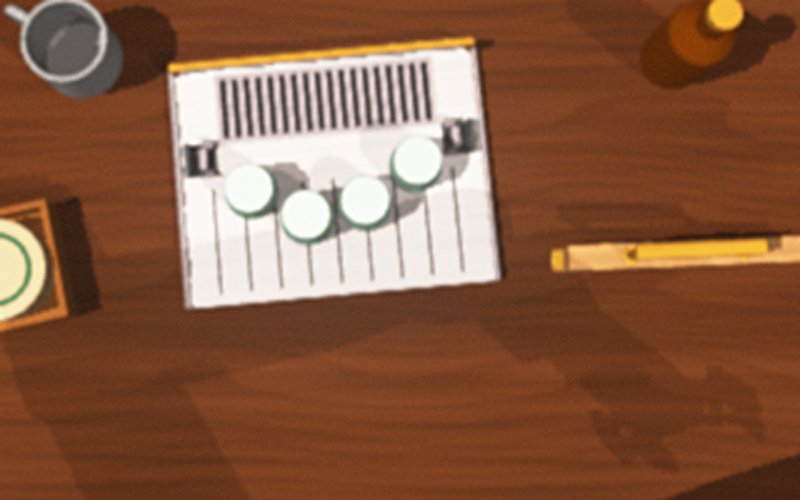

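View pics/side0c.png

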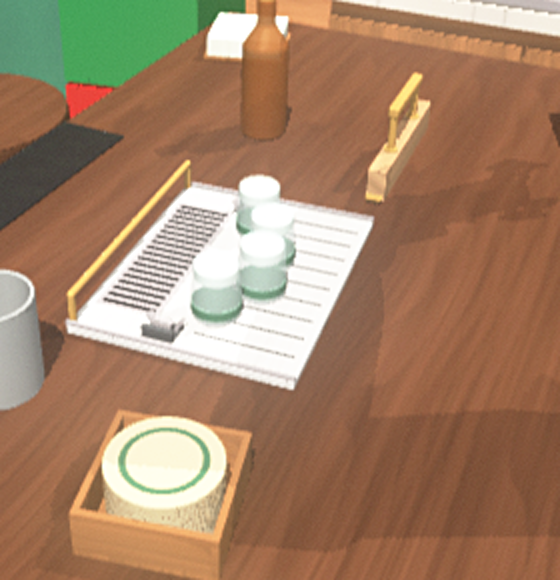

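The top view shows the board with its clips at about full-image (261,254) and (364,244), and four glasses spread across the apron. The rail is on the right, its left end at (401,294), lying almost along world y. The box and mug are on the left and the bottle at right rear. Next I fit the board and rail poses.

```bash
cat >> h.py <<'E'
def boardfit(im):
    """board yaw, seat position from white plate edges in the top picture"""
    hsv=cv2.cvtColor(im,cv2.COLOR_RGB2HSV); m=((hsv[...,1]<70)&(hsv[...,2]>130)).astype(np.uint8)
    m[:, :235]=0; m[:,400:]=0; m[:205]=0; m[330:]=0
    L=[];Rr=[];B=[]
    for r in range(235,300):
        c=np.flatnonzero(m[r]); 
        if len(c)>50: L.append(pix2w("top",(c[0]-.5,r),.015)); Rr.append(pix2w("top",(c[-1]+.5,r),.015))
    for c in range(265,372):
        r=np.flatnonzero(m[:,c]); 
        if len(r)>20: B.append(pix2w("top",(c,r[-1]+.5),.010))
    def line(P):
        return cv2.fitLine(np.array(P,np.float32)[:,:2],cv2.DIST_HUBER,0,.001,.001).ravel()
    return [line(P) for P in(L,Rr,B)]
def yellow(im,box):
    hsv=cv2.cvtColor(im,cv2.COLOR_RGB2HSV); m=((hsv[...,2]>185)&(hsv[...,1]>60)).astype(np.uint8)
    k=np.zeros_like(m); l,t,r,b=box; k[t:b,l:r]=m[t:b,l:r]; return k
E
python3 - <<'E'
from h import *
np.set_printoptions(precision=4,suppress=True)
im=env.get_image("top")
for l in boardfit(im): print(l, np.degrees(np.arctan2(l[1],l[0])))
hsv=cv2.cvtColor(im,cv2.COLOR_RGB2HSV)
m=yellow(im,(395,275,530,305)); ys,xs=np.nonzero(m)
print(xs.min(),xs.max(),ys.min(),ys.max(),cv2.minAreaRect(np.column_stack([xs,ys]).astype(np.float32)))
for k,n in(("clip_l","top"),("rail_bar","top"),("rail_grip","top"),("rail_grip","side"),("glass1_mid","top")):
    print(k,n,[(round(d["p"],2),np.round(d["rect"],1).tolist()) for d in env.spot_in(k,n)[:5]])
a=im[275:305,395:525]; cv2.imwrite("pics/rail.png",cv2.resize(a[:,:,::-1],None,fx=6,fy=6,interpolation=cv2.INTER_CUBIC))
# glass tops
m=((hsv[...,1]<60)&(hsv[...,2]>238)).astype(np.uint8)
g=cv2.cvtColor(im,cv2.COLOR_RGB2GRAY)
for c in cv2.HoughCircles(cv2.resize(g,None,fx=3,fy=3,interpolation=cv2.INTER_CUBIC)[600:900,700:1150],cv2.HOUGH_GRADIENT,1,40,param1=100,param2=12,minRadius=24,maxRadius=36)[0][:8]:
    uv=(np.array(c[:2])+[700,600])/3; print("glass",uv,c[2]/3,pix2w("top",uv,.072))
E
```

```text
[0.9948 0.1017 0.5391 0.1786] 5.838266
[ 0.9955  0.0946  0.5506 -0.1341] 5.4281273
[ 0.1007 -0.9949  0.44    0.0121] -84.220436
401 501 285 297 ((450.92333984375, 291.23828125), (10.134979248046875, 100.12804412841797), 88.40885925292969)
clip_l top [(0.69, [246.1, 208.6, 382.9, 309.0]), (0.61, [292.6, 264.6, 316.0, 290.4])]
rail_bar top [(0.92, [400.5, 283.2, 505.6, 299.1])]
rail_grip top [(0.82, [401.0, 283.2, 502.3, 301.4])]
rail_grip side [(0.9, [381.4, 168.8, 413.8, 231.0])]
glass1_mid top [(0.88, [336.8, 244.3, 357.0, 269.2])]
glass [325.8333 269.8333] 9.666667 [ 0.5276 -0.0088  0.072 ]
glass [279.5    265.1667] 9.533334 [0.538  0.1017 0.072 ]
glass [302.1667 275.8333] 9.766666 [0.5129 0.0474 0.072 ]
glass [346.8333 253.5   ] 9.866667 [ 0.5672 -0.0589  0.072 ]
glass [317.8333 222.5   ] 9.599999 [0.6421 0.011  0.072 ]
glass [332.1667 222.8333] 11.8 [ 0.6415 -0.0236  0.072 ]
glass [258.5    226.8333] 11.8 [0.6304 0.154  0.072 ]
glass [350.5 221.5] 11.400001 [ 0.6451 -0.0678  0.072 ]
```

View pics/rail.png

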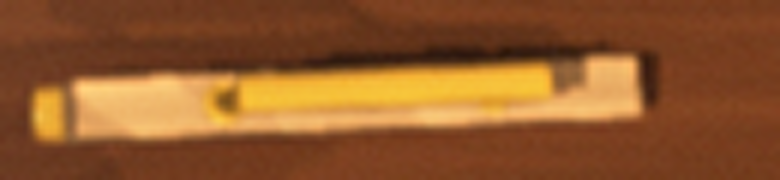

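The rail crop shows the grip bar running from about (434.7,290.3) to (487.2,288.5) in the full image. The oak ends are at columns 407.5 and 501.7.

Run:
```python
from h import *
np.set_printoptions(precision=4,suppress=True)
a=pix2w("top",(434.7,290.3),.102);b=pix2w("top",(487.2,288.5),.102)
print("grip",(a+b)/2,"az",np.degrees(np.arctan2(*(a-b)[[1,0]])),np.linalg.norm(a-b))
a=pix2w("top",(407.5,293),.04);b=pix2w("top",(501.7,290),.04)
print("bar",(a+b)/2,"az",np.degrees(np.arctan2(*(a-b)[[1,0]])),np.linalg.norm(a-b))
s=env.get_state(); Rt=R.from_rotvec(s["tcp_rot"]).as_matrix(); print(Rt)
tgt=np.array([.483,-.3205,.18]); print("shift tool",Rt.T@(tgt-s["ee_pos"]), "pos",s["ee_pos"])
```

```text
grip [ 0.4817 -0.3213  0.102 ] az 92.40534003222696 0.12165584858558223
bar [ 0.4805 -0.3219  0.04  ] az 92.26590259645454 0.22861669220755165
[[ 0.9353  0.354  -0.    ]
 [ 0.354  -0.9353  0.    ]
 [-0.     -0.0001 -1.    ]]
shift tool [ 0.3383 -0.0543  0.0513] pos [ 0.1858 -0.491   0.2313]
```

```bash
python3 -m pendant '[[0.045,-0.007,0.01,0,0,-9.5,-1],[0.095,-0.015,0.02,0,0,-19.5,-1],[0.145,-0.023,0.03,0,0,-29.5,-1],[0.195,-0.031,0.04,0,0,-39.5,-1],[0.245,-0.039,0.045,0,0,-49.5,-1],[0.295,-0.047,0.05,0,0,-59.5,-1],[0.337,-0.054,0.05,0,0,-69.5,-1],[0.337,-0.054,0.05,0,0,-71.6,-1]]'
python3 - <<'E'
from h import *
s=env.get_state();Rt=R.from_rotvec(s["tcp_rot"]).as_matrix(); print(s["ee_pos"],Rt,np.degrees(np.arctan2(Rt[1,0],Rt[0,0])),s["t"])
print(Rt.T@([.482,-.321,.077]-s["ee_pos"]))
E
```

```text
t: 2.3
ee_pos: [0.4844, -0.3197, 0.181]
tcp_rot: [2.169, 2.272, 0.001]
ft_force: [0.3, -0.9, 0.4]
width: 1.002
[ 0.4844196  -0.31972661  0.18098863] [[-4.63263969e-02  9.98926013e-01  8.28321126e-04]
 [ 9.98926356e-01  4.63263561e-02  6.83572312e-05]
 [ 2.99107169e-05  8.30598548e-04 -9.99999655e-01]] 92.65525735618357 2.3
[-0.00116304 -0.00256237  0.1039865 ]
```

```bash
python3 -m pendant '[[-0.001,-0.0025,0.03,0,0,0,-1],[-0.001,-0.0025,0.06,0,0,0,-1],[-0.001,-0.0025,0.09,0,0,0,-1],[-0.001,-0.0025,0.104,0,0,0,-1],[-0.001,-0.0025,0.104,0,0,0,1],[-0.001,-0.0025,0.104,0,0,0,1],[-0.001,-0.0025,0.104,0,0,0,1],[-0.001,-0.0025,0.104,0,0,0,1]]'
python3 -m pendant '[[0,0,0,0,0,0,1],[0,0,0,0,0,0,1],[0,0,-0.01,0,0,0,1],[0,0,-0.03,0,0,0,1],[0,0,-0.05,0,0,0,1],[0,0,-0.07,0,0,0,1],[0,0,-0.08,0,0,0,1],[0,0,-0.08,0,0,0,1]]'
python3 - <<'E'
from h import *
snap("side","side1");im=snap("top","top1")
a=cv2.imread("pics/side1.png")[100:260,300:480]; cv2.imwrite("pics/side1c.png",cv2.resize(a,None,fx=3,fy=3))
s=env.get_state();Rt=R.from_rotvec(s["tcp_rot"]).as_matrix(); print(s["ee_pos"],np.degrees(np.arctan2(Rt[1,0],Rt[0,0])),s["width"],s["ft_torque"])
E
```

```text
t: 3.3
ee_pos: [0.4828, -0.3212, 0.078]
tcp_rot: [2.168, 2.271, 0.002]
ft_force: [-0.3, 1.9, 14.4]
width: 0.149
t: 4.3
ee_pos: [0.483, -0.3214, 0.1587]
tcp_rot: [2.167, 2.27, 0.002]
ft_force: [-0.0, 0.3, -2.4]
width: 0.147
[ 0.48209129 -0.32086637  0.1573432 ] 92.65694360821954 0.1514832668976063 [-0.02300871  0.0471686   0.01036726]
```

View pics/side1c.png

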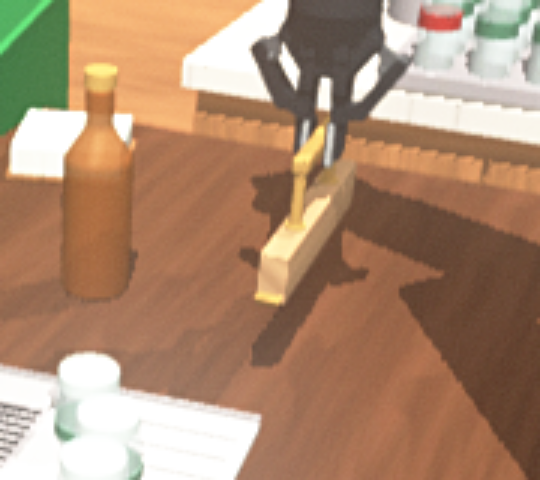

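The rail is held upright, gripped at its middle. I carry it in front of the glasses.

```bash
python3 -m pendant '[[0.02,-0.013,0,0,0,0,1],[0.07,-0.014,0,0,0,-0.5,1],[0.13,-0.014,0,0,0,-1,1],[0.19,-0.014,0,0,0,-1.5,1],[0.25,-0.014,0,0,0,-2,1],[0.3,-0.014,0,0,0,-2.5,1],[0.325,-0.014,0,0,0,-3,1],[0.335,-0.014,0,0,0,-3,1]]'
python3 - <<'E'
from h import *
np.set_printoptions(precision=4,suppress=True)
im=snap("top","top2");snap("side","side2")
s=env.get_state();Rt=R.from_rotvec(s["tcp_rot"]).as_matrix(); print(s["ee_pos"],np.degrees(np.arctan2(Rt[1,0],Rt[0,0])),Rt[:,2])
cv2.imwrite("pics/top2c.png",cv2.resize(im[195:335,235:395,::-1],None,fx=5,fy=4,interpolation=cv2.INTER_CUBIC) if 0 else cv2.resize(im[200:320,235:395,::-1],None,fx=5,fy=5,interpolation=cv2.INTER_CUBIC))
for z,k in((s["ee_pos"][2]+.019,"rail_grip"),(s["ee_pos"][2]-.056,"rail_bar"),(.01,"seat")):
  for n in("top","side"):
    for d in env.spot_point(k,n)[:2]: print(k,n,round(d["p"],2),pix2w(n,d["centre"],z))
E
```

```text
t: 5.4
ee_pos: [0.4517, 0.0143, 0.1565]
tcp_rot: [2.106, 2.33, -0.001]
ft_force: [0.7, -1.4, -2.9]
width: 0.155
[0.4522 0.0135 0.1567] 95.72381079131861 [ 0.0004 -0.0006 -1.    ]
rail_grip side 0.62 [0.4522 0.0229 0.1757]
rail_bar top 0.59 [0.6557 0.2579 0.1007]
rail_bar side 0.93 [0.4653 0.0121 0.1007]
seat top 0.74 [0.5786 0.027  0.01  ]
seat side 0.89 [0.5784 0.0428 0.01  ]
```

View pics/top2c.png

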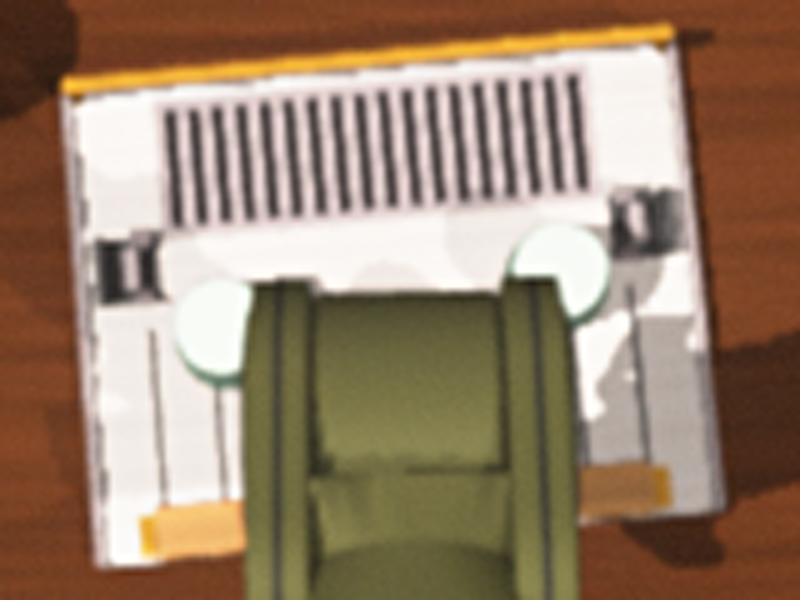

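The top view shows both rail ends, left at crop (140,537) and right at (670,487). Clip centres are at crop (130,269) and (648,222), and the outer glasses stand clear of the rail. I compute the rail-to-seat offset.

Run:
```python
from h import *
np.set_printoptions(precision=4,suppress=True)
P=lambda x,y,z: pix2w("top",(x/5+235-.4,y/5+200-.4),z)
def two(a,b,n):
    print(n,(a+b)/2,np.degrees(np.arctan2(*(a-b)[[1,0]])),np.linalg.norm(a-b))
two(P(140,537,.087),P(670,487,.087),"rail tongue")
two(P(163,532,.121),P(650,489,.121),"rail oak top (approx)")
two(P(100,269,.02),P(685,222,.02),"clip outer")
two(P(160,269,.02),P(612,222,.02),"clip inner")
im=cv2.imread("pics/top2.png")[:,:,::-1].copy()
two(P(66,86,.044),P(672,34,.044),"gallery ends")
# predicted pixel of tongues/clips given robot TCP
s=env.get_state();Rt=R.from_rotvec(s["tcp_rot"]).as_matrix();c=s["ee_pos"]
for y in(.125,-.125): print("pred tongue crop",(w2pix("top",c+Rt[:,0]*y+[0,0,-.07])-[235-.4,200-.4])*5)
for l in boardfit(cv2.imread("pics/top0.png")[:,:,::-1].copy()): pass
for org,yaw in(((.5843,.0262),5.7),((.587,.0265),5.7)):
    r=np.radians(yaw);d=np.array([np.cos(r),np.sin(r),0]);n=np.array([-d[1],d[0],0]);o=np.array([*org,0])
    f=lambda x,y,z:np.round((w2pix("top",o+d*x+n*y+[0,0,z])-[234.6,199.6])*5).tolist()
    print(org,"gal",f(.09,.155,.044),f(.09,-.155,.044),"front",f(-.145,.155,.015),f(-.145,-.155,.015),"clips",f(0,.121,.02),f(0,-.121,.02))
```

```text
rail tongue [0.4506 0.0148 0.087 ] 95.81245160376527 0.24865917490531544
rail oak top (approx) [0.4499 0.0141 0.121 ] 95.4709868346387 0.22242754111008622
clip outer [0.5853 0.0221 0.02  ] 95.06945945192756 0.29232469089752616
clip inner [0.5853 0.0254 0.02  ] 96.42498597571095 0.22635320908691384
gallery ends [0.6745 0.0343 0.044 ] 95.42173959338018 0.30063188059039375
pred tongue crop [144.1779 531.5443]
pred tongue crop [677.1885 483.6352]
(0.5843, 0.0262) gal [55.0, 90.0] [680.0, 33.0] front [97.0, 569.0] [725.0, 511.0] clips [142.0, 270.0] [626.0, 225.0]
(0.587, 0.0265) gal [54.0, 84.0] [679.0, 28.0] front [97.0, 563.0] [724.0, 505.0] clips [142.0, 264.0] [626.0, 220.0]
```

```bash
python3 -m pendant '[[-0.001,0,0.012,0,0,0,1],[-0.002,0,0.024,0,0,0,1],[-0.0025,0,0.036,0,0,0,1],[-0.0025,0,0.044,0,0,0,1],[-0.0025,0,0.049,0,0,0,1],[-0.0025,0.005,0.05,0,0,0,1],[-0.0025,0.01,0.05,0,0,0,1],[-0.0025,0.015,0.05,0,0,0,1]]'
python3 -m pendant '[[0,0.008,0,0,0,0,1],[0,0.016,0,0,0,0,1],[0,0.024,0,0,0,0,1],[0,0.032,0,0,0,0,1],[0,0.04,0,0,0,0,1],[0,0.048,0,0,0,0,1],[0,0.056,0,0,0,0,1],[0,0.062,0,0,0,0,1]]'
python3 - <<'E'
from h import *
np.set_printoptions(precision=4,suppress=True)
s=env.get_state();Rt=R.from_rotvec(s["tcp_rot"]).as_matrix(); print(s["ee_pos"],np.degrees(np.arctan2(Rt[1,0],Rt[0,0])),Rt[:,2],s["ft_force"])
print("to go tool",Rt.T@([.5867,.0244,.107]-s["ee_pos"]))
snap("top","top3");im=snap("side","side3")
cv2.imwrite("pics/side3c.png",cv2.resize(im[190:340,220:410,::-1],None,fx=4,fy=4,interpolation=cv2.INTER_CUBIC))
E
```

```text
t: 6.8
ee_pos: [0.4689, 0.0112, 0.1076]
tcp_rot: [2.109, 2.325, 0.002]
ft_force: [0.2, 0.1, -3.1]
width: 0.151
t: 7.8
ee_pos: [0.5295, 0.0172, 0.1074]
tcp_rot: [-2.111, -2.327, 0.002]
ft_force: [-8.3, -1.9, 4.0]
width: 0.149
[0.5295 0.0172 0.1074] 95.56100778422288 [-0.0008 -0.0007 -1.    ] [-8.2878 -1.8923  4.0165]
to go tool [0.0016 0.0577 0.0004]
```

View pics/side3c.png

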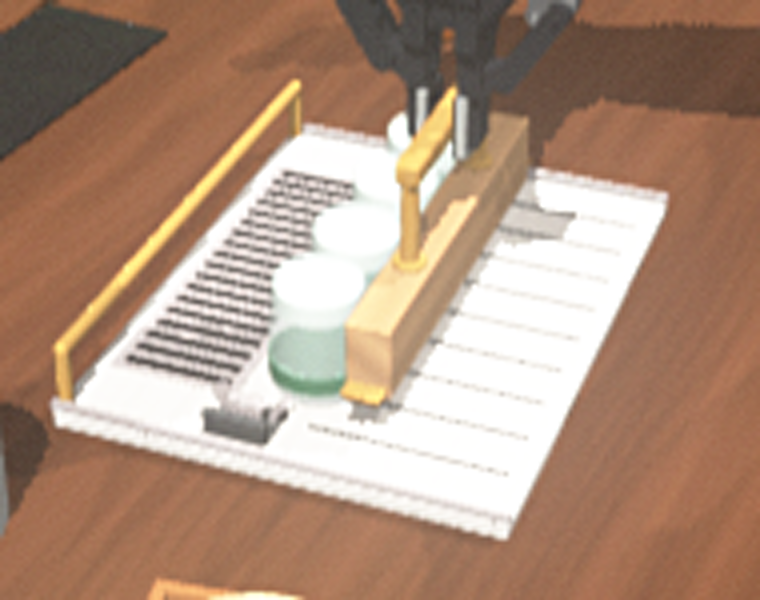

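The rail is upright and clear of the board, and the glasses are upright and lining up ahead of it. I keep pushing slowly.

```bash
python3 -m pendant '[[0,0.008,0,0,0,0,1],[0,0.016,0,0,0,0,1],[0,0.024,0,0,0,0,1],[0.001,0.032,0,0,0,0,1],[0.001,0.039,0,0,0,0,1],[0.0015,0.045,0,0,0,0,1],[0.0015,0.05,0,0,0,0,1],[0.0015,0.053,0,0,0,0,1]]'
python3 - <<'E'
from h import *
np.set_printoptions(precision=4,suppress=True)
s=env.get_state();Rt=R.from_rotvec(s["tcp_rot"]).as_matrix(); print(s["ee_pos"],np.degrees(np.arctan2(Rt[1,0],Rt[0,0])),Rt[:,2],s["ft_force"])
print("to go tool",Rt.T@([.5867,.0244,.107]-s["ee_pos"]))
it=snap("top","top4");im=snap("side","side4")
a=cv2.resize(it[200:315,240:390,::-1],None,fx=4,fy=4,interpolation=cv2.INTER_CUBIC)
cv2.imwrite("pics/top4c.png",cv2.resize(it[200:315,240:390,::-1],None,fx=5,fy=5,interpolation=cv2.INTER_CUBIC))
cv2.imwrite("pics/side4c.png",cv2.resize(im[190:340,220:410,::-1],None,fx=4,fy=4,interpolation=cv2.INTER_CUBIC))
E
```

```text
t: 8.9
ee_pos: [0.5835, 0.024, 0.1074]
tcp_rot: [2.11, 2.326, 0.001]
ft_force: [-3.9, -0.4, -3.9]
width: 0.149
[0.5835 0.024  0.1074] 95.56005187437366 [ 0.0014 -0.0005 -1.    ] [-3.8764 -0.3997 -3.9247]
to go tool [0.0001 0.0032 0.0004]
```

View pics/top4c.png

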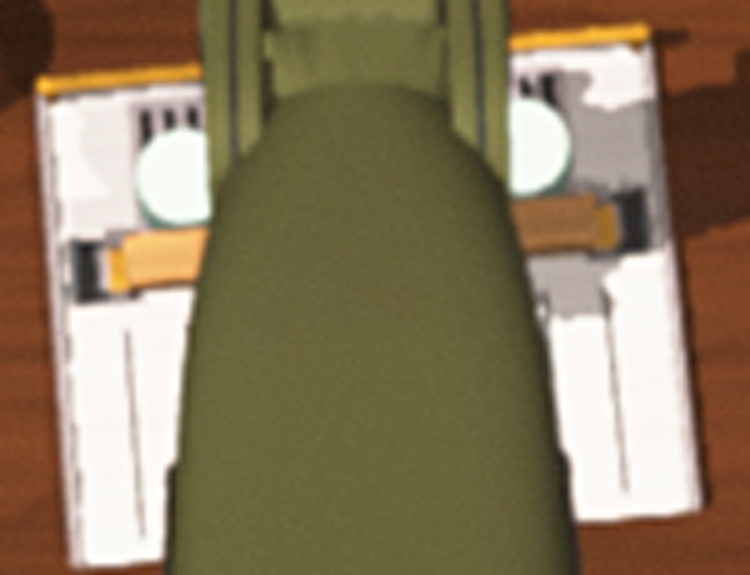

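View pics/side4c.png

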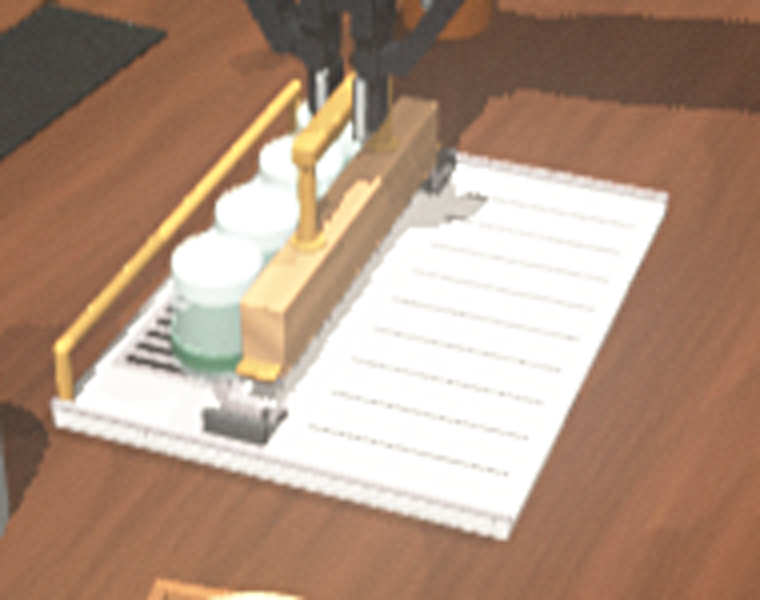

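Rail tongues are at crop (105,267) and (620,226), centred between the clips along the seat. Across it, the rail is about 3 mm short, as the numbers say. The glasses stand upright in a row behind it. I nudge 3 mm and then press down.

```bash
python3 -m pendant '[[0,0.0015,0,0,0,0,1],[0,0.003,0,0,0,0,1],[0,0.0032,0,0,0,0,1],[0,0.0032,0,0,0,0,1],[0,0.0032,0.003,0,0,0,1],[0,0.0032,0.006,0,0,0,1],[0,0.0032,0.009,0,0,0,1],[0,0.0032,0.009,0,0,0,1]]'
python3 - <<'E'
from h import *
s=env.get_state();print(s["ee_pos"],s["ft_force"],s["ft_torque"])
E
```

```text
t: 10.0
ee_pos: [0.5869, 0.0245, 0.0983]
tcp_rot: [2.11, 2.326, 0.002]
ft_force: [-5.3, 0.6, -0.4]
width: 0.154
[0.58690029 0.02445798 0.09825567] [-5.30193477  0.57515007 -0.37052693] [-0.07446328  1.15164498 -0.00742986]
```

```bash
python3 -m pendant '[[0,0,0.002,0,0,0,1],[0,0,0.004,0,0,0,1],[0,0,0.006,0,0,0,1],[0,0,0.008,0,0,0,1],[0,0,0.010,0,0,0,1],[0,0,0.0115,0,0,0,1],[0,0,0.0115,0,0,0,1],[0,0,0.0115,0,0,0,1]]'
python3 - <<'E'
from h import *
s=env.get_state();print(s["ee_pos"],s["ft_force"],s["ft_torque"]); snap("top","top5");im=snap("side","side5")
cv2.imwrite("pics/side5c.png",cv2.resize(im[190:340,220:410,::-1],None,fx=4,fy=4,interpolation=cv2.INTER_CUBIC))
E
```

```text
t: 11.0
ee_pos: [0.5879, 0.0245, 0.0882]
tcp_rot: [2.109, 2.324, 0.005]
ft_force: [-4.9, -1.2, 7.2]
width: 0.149
[0.58789641 0.02451276 0.08815265] [-4.93104698 -1.20236332  7.24805281] [ 0.08319988  1.46904123 -0.01681481]
```

View pics/side5c.png

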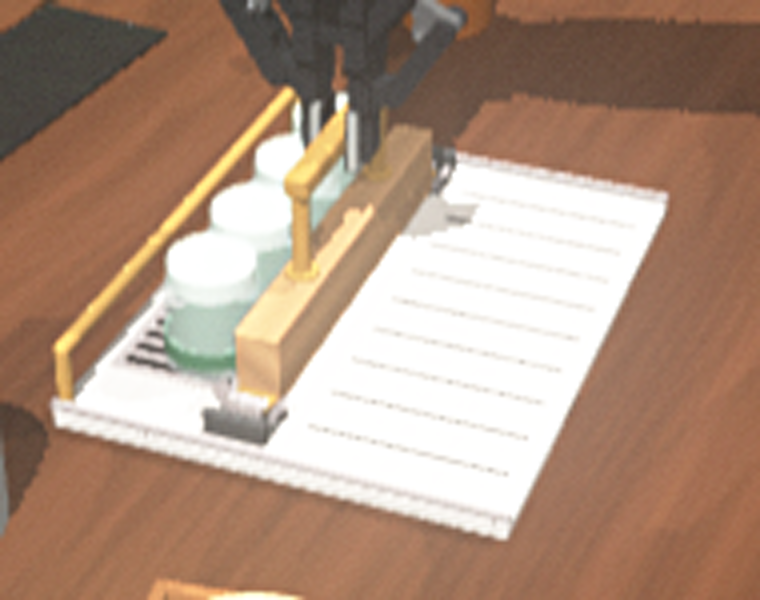

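The rail sits low between the clips, tongue in the left clip, glasses upright behind. I press once more to make sure it is home at both ends.

```bash
python3 -m pendant '[[0,-0.0005,0.002,0,0,0,1],[0,-0.0005,0.004,0,0,0,1],[0,-0.0005,0.005,0,0,0,1],[0,-0.0005,0.005,0,0,0,1],[0,-0.0005,0.005,0,0,0,1],[0,-0.0005,0.005,0,0,0,1],[0,-0.0005,0.003,0,0,0,1],[0,-0.0005,0.001,0,0,0,1]]'
python3 - <<'E'
from h import *
s=env.get_state();print(s["ee_pos"],s["ft_force"],s["ft_torque"],s["tcp_rot"])
E
```

```text
t: 12.1
ee_pos: [0.5879, 0.0245, 0.0882]
tcp_rot: [2.109, 2.323, 0.007]
ft_force: [-3.4, 0.2, -2.4]
width: 0.149
[0.58786782 0.02453845 0.08823667] [-3.43591065  0.19044035 -2.4067501 ] [0.1623408 0.984215  0.068121 ] [2.10870378 2.3233176  0.00719955]
```

```bash
python3 -m pendant '[[0,0,0,0,0,0,0],[0,0,0,0,0,0,0],[0,0,0,0,0,0,0],[0,0,0,0,0,0,0],[0,0,-0.01,0,0,0,0],[0,0,-0.03,0,0,0,0],[0,0,-0.06,0,0,0,0],[0,0,-0.09,0,0,0,0]]'
python3 -m pendant '[[0,-0.03,-0.02,0,0,0,0],[0,-0.08,-0.04,0,0,0,0],[0,-0.13,-0.06,0,0,0,0],[0,-0.18,-0.08,0,0,0,0],[0,-0.23,-0.08,0,0,0,0],[0,-0.24,-0.08,0,0,0,0],[0,-0.24,-0.08,0,0,0,0],[0,-0.24,-0.08,0,0,0,0]]'
python3 - <<'E'
from h import *
np.set_printoptions(precision=4,suppress=True)
it=snap("top","top6");im=snap("side","side6")
cv2.imwrite("pics/top6c.png",cv2.resize(it[200:315,240:390,::-1],None,fx=5,fy=5,interpolation=cv2.INTER_CUBIC))
cv2.imwrite("pics/side6c.png",cv2.resize(im[190:340,220:410,::-1],None,fx=4,fy=4,interpolation=cv2.INTER_CUBIC))
for n in("top","side"):
  for k,z in(("rail_grip",.106),("rail_bar",.031),("seat",.01),("glass1_mid",.041)):
    print(k,n,[(round(d["p"],2),pix2w(n,d["centre"],z)) for d in env.spot_point(k,n)[:1]])
E
```

```text
t: 13.1
ee_pos: [0.5874, 0.0245, 0.1797]
tcp_rot: [2.108, 2.323, 0.008]
ft_force: [-0.1, 0.3, -1.2]
width: 0.499
t: 14.1
ee_pos: [0.3496, 0.0013, 0.2584]
tcp_rot: [2.108, 2.322, 0.009]
ft_force: [-0.5, -0.4, -0.1]
width: 0.501
rail_grip top [(0.7, array([0.5827, 0.029 , 0.106 ]))]
rail_bar top [(0.91, array([0.5836, 0.0194, 0.031 ]))]
seat top []
glass1_mid top [(0.7, array([ 0.6403, -0.0505,  0.041 ]))]
rail_grip side [(0.84, array([0.5862, 0.0286, 0.106 ]))]
rail_bar side [(0.76, array([0.5997, 0.0164, 0.031 ]))]
seat side [(0.7, array([0.5877, 0.0306, 0.01  ]))]
glass1_mid side [(0.44, array([ 0.6384, -0.0488,  0.041 ]))]
```

View pics/top6c.png

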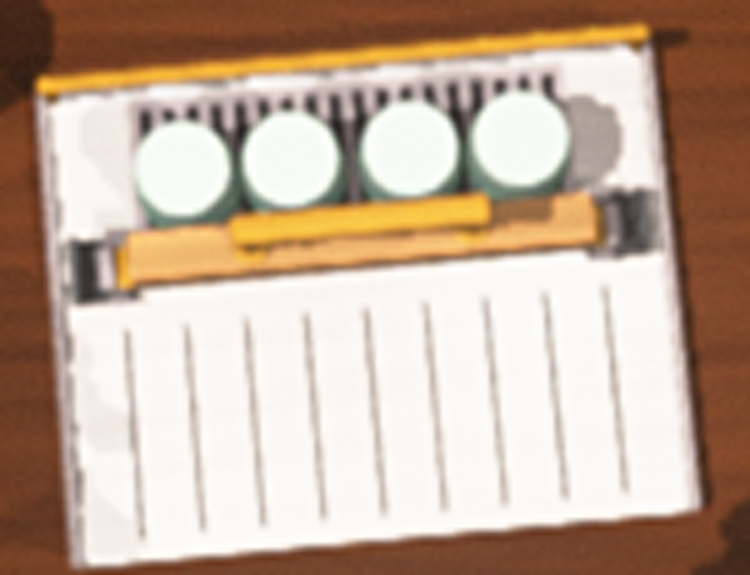

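View pics/side6c.png

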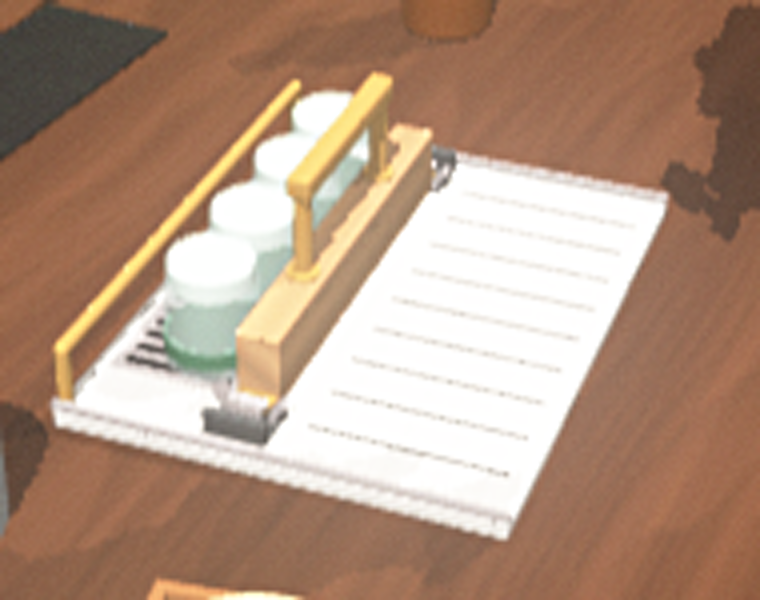

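All four glasses stand upright in a row against the rail. Both tongue ends now disappear under the jaw noses: left visible end at crop 118 (was 105), right at 603 (was 620). I do a last numeric check, then hand in.

Run:
```python
from h import *
np.set_printoptions(precision=4,suppress=True)
P=lambda x,y,z: pix2w("top",(x/5+240-.4,y/5+200-.4),z)
r=np.radians(5.65);d=np.array([np.cos(r),np.sin(r),0]);n=np.array([-d[1],d[0],0]);o=np.array([.5851,.0257,0])
S=lambda p:(round((p-o)@d,4),round((p-o)@n,4))
for g in((183,168),(291,160),(409,150),(520,140)): print("glass",S(P(*g,.072)))
a,b=P(233,230,.113),P(491,208,.113); print("grip",S((a+b)/2),np.degrees(np.arctan2(*(a-b)[[1,0]])),np.linalg.norm(a-b))
env.sign_off()
```

```text
glass (np.float64(0.0383), np.float64(0.0819))
glass (np.float64(0.0375), np.float64(0.0298))
glass (np.float64(0.0372), np.float64(-0.0272))
glass (np.float64(0.0372), np.float64(-0.0809))
grip (np.float64(-0.0002), np.float64(-0.0014)) 95.35797484927495 0.12039962117220455
the job is handed in; nothing more can be done
```

I gripped the rail by its bow handle and pushed the four glasses back into one straight row with its long side. Then I pressed it straight down into both clips, let go, backed the arm clear and handed the job in at about 14 s.

The last top-camera checks gave:

| Item | Measured | Limit |
|---|---|---|
| Glass centres behind the seat line | 37–38 mm | 35–46 mm |
| Glass centres along the seat | at most 82 mm from the middle | 116 mm |
| Handle across | -0.2 mm | ±4 mm |
| Handle along | -1.4 mm | ±5 mm |
| Rail out of line with the seat | about 0.3° | about 2.3° (0.04 rad) |

- **Snapped home:** the tool stopped dead at z 0.088 under an extra press, which is the height for the rail lying on the board. Both tongue ends then showed hidden under the jaw noses. I did not test the hold by pulling up on the rail.
- **Glasses and bystanders:** the glasses all look upright and were pushed only by the rail. I did not re-measure the box, the mug and the bottle at the end; the arm never came near them.
- **Disagreements:** the trained networks' points differed from my own picture fits by a few millimetres, and by up to about 15 mm in the side view. I relied on the fits together with the tool position. No check failed.

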